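# Take the spinning flywheel out of drive and stop it by touch at its timing hole

## Robot

A 6-joint arm with a two-finger parallel gripper is mounted at the origin on a cart in front of the work surface, level with it; the furniture and walls round the work are solid. World frame = base frame: x ahead of the robot, y to its left, z up, the work surface at z = 0. Lengths are in mm, angles in rad, forces in N, time in s.
With the tool pointing down it reaches from about 375 to 900 mm from the base axis. Payload 3.1 kg.
Tool frame: the origin (TCP) lies midway between the tips of the shut fingers; the grasp point (between the pads) lies 19 mm behind it (manip.hold_point_z is the z of the grasp point in the tool frame, in mm); z points along the fingers, y is the line along which they close (so a half turn about z gives the same grasp; the last joint's range is limited). The gripper opens to 85 mm and grips with 20 to 120 N. Pads are 22 mm wide; open, the fingers measure 114 mm over their backs; the gripper's body (76 mm by 85 mm) begins 54 mm behind the grasp point. The pads swing forward as they close: fully open they stand 13 mm farther back than shut.
Start: joints at [-1.415, 0.527, 1.433, -0, 1.181, -0.178], TCP at [204.794, -590.471, 231.31] pointing down, gripper open.
Joint ranges: [-3.08, 3.08], [-0.75, 2.2], [0.22, 2.44], [-1.43, 4.57], [0, 2.65], [-2.85, 2.85]. Speed limits (rad/s): [2.79, 2.79, 3.14, 3.14, 3.14, 3.14].

## Interface

Orientations are given as a unit quaternion [w, x, y, z].
In Python, from rig import manip gives the robot as it stands.
- The arm moves only by the shell command python3 inch.py 'ROWS' [OPENING] [FORCE]. ROWS is rows parted by semicolons, their numbers by spaces, 1 to 5 of them, each of 6 numbers: dx, dy, dz in mm, then a rotation vector rx, ry, rz in rad; each row is the pose to reach, as a shift and turn from the pose commanded when the command began, along the tool's axes at that moment; what a row does not reach only later rows make up. A row lasts 1/8 s, in which the tool goes at most 62.5 mm and 0.188 rad, less where a joint would pass 70% of its speed; a pose out of reach is approached as far as the arm can. OPENING is the finger opening in mm, set as the command begins (- or left out keeps the last). The fingers move at their own pace and stop on an object; FORCE is the grip in N (left out, the last holds). Time passes only in rows, so rows that do not move let the fingers close. It prints the time, the measured TCP pose, the force, the opening and the grip force at its end.
- manip.get_state(): the state, without advancing time (a new reading comes with each control period).
- manip.get_image(name): name is "scene" or "top" or "wrist"; returns the picture (420x560x3 uint8, blue, green, red); there is no depth.
- manip.calibration(name): a dict with "fx", "fy", "cx", "cy" (pixels), "R" (3x3) and "t" (3): a world point X has camera coordinates R X + t. Camera axes: x right, y down, z forward; pixel columns grow to the right and rows downward; lengths in mm; the calibration is good to about 2 mm. A picture is of the moment at which its call begins: read the wrist's pose just before it. calibration takes no time and is no camera call; for the wrist camera it gives the pose at the moment of the call.
- manip.job_done(): hands the job in; it is judged then, once.
The state is a dict: "time": time; "qpos": joint angles; "joint_vel": joint speeds; "effort": joint torques, N m; "tcp_pos": TCP position; "tcp_rot": TCP orientation; "ft_force": force on the tool from outside, world axes, zero at the start; "torque": the same for the moment, N m; "finger_gap": finger opening in mm; "gripper_force": force on a finger pad.
Only numpy, scipy, OpenCV 4.12 (cv2) and the standard library are available. Lean on these libraries where they do the work, as an engineer would, in place of code of your own. Each camera call takes 0.05 s, during which the arm holds its last target. There are 200 camera calls.

## Task

The run-out check on the flywheel is done. Press the key that stands up on the box in front, all the way, so that the other key pops up and the rubber roller lets go of the rim; then, while the flywheel is still coasting, touch the shut fingertips to the bright outer band of its face to brake it, so that it stops with its single timing hole lying wholly inside the slot of the bracket at the top, ready for the lock bolt. Catch it there on the run, do not stop it somewhere else and push it round. Let go of it, leave it standing still there with the drive out, and leave the hammer and the screwdriver where they lie.

Things in the scene. Friction and masses are not known exactly. Their poses are not given: they have to be found in the camera images.
- stand: Grey run-out stand, fixed. Origin on the table; z up, +x away from the robot, +y left (yaw varies). Base plate 14 high, x -100 to 150, y -155 to 155; in front of it the key box, x -207 to -123, y -122 to 2, top at z 62. The spindle leans 35 degrees towards -x: face normal n = (-0.574, 0, 0.819), up the slope u = (0.819, 0, 0.574), in the stand's frame. All under 270 high.
- cross_bar (a point): middle of a round bar, 13 thick, 284 long along the stand's y, that crosses in front of the face, 71 out from it along n and 10 above the axle along u. A hand pointing straight down at the low face runs into it: come in along -n below it, the tool leaning about 35 degrees back to the robot. A dial gauge hangs from it over the left of the face (36 along u, 68 along +y).
- low_face (a point): fixed point level with the face, 80 straight below the axle (along -u), in the middle of the bright band: clear room to rest a fingertip. The bracket, gauge, and the motor and roller (right rim, 40 along u, 116 along -y, up to 46 out from the face) are all well away from it.
- low_guard (a point): lowest point of the front edge of a sheet guard 3 thick round the lower rim, at radius 109 to 112 from the axle, 72 degrees to each side of this point; its edge stands 10 proud of the face
- flywheel: Steel flywheel, 200 diameter, 22 thick, 5 kg, on a free bearing. Origin: on the axle in the back face; z = n, the timing hole lies along its +x. The face is a flat bright band from radius 60 to 100 round a dark middle, 2.5 lower, with six bolt heads (4 proud of the band) and a hub nut (28 proud). The timing hole, 20 diameter, goes through the band 78 from the axle.
- wheel_turn (a joint): angle of the flywheel, rad, growing as it runs (counter-clockwise seen from the front), on past full turns. 0 or whole turns: hole exactly in the slot. In drive it runs at 2.3 rad/s; out of drive it coasts, losing 0.1 rad/s a second. Inertia 0.026 kg m2: a fingertip at 5 N, radius 80, stops it in 0.1 s, a firmer touch almost at once. Braked with the drive in, it starts again when let go.
- wheel_centre (a point): centre of the flywheel's face, on the axle, level with the bright band; 150 above the table
- timing_hole (a point): centre of the timing hole's mouth, level with the face; goes round with the wheel
- slot (a point): centre of the slot, level with the face, 78 up the slope (along u) from the wheel centre. The slot is a U, 40 wide, open towards the axle, its end round about this point, in a dark 5 mm steel bracket that stands 5 off the face; the 20 mm hole lies wholly inside it when its centre is within 10 of this point
- free_key (a joint): travel of the drive-out key, m: 0 up (at the start), 0.012 fully down. Pressing takes 4 to 6 N; past half travel it snaps down by itself, the run key pops up, and both stay.
- run_key (a joint): travel of the drive-in key, m: 0.012 fully down (at the start), 0 up. The two are interlocked: as one goes down the other comes up. While it is down the roller drives the rim.
- free_key_top (a point): centre of the top of the drive-out key, which moves with it: a black cap 40 x 40 marked with two raised bars, the left one seen from the robot; pressed straight down; 89 above the table when up, 77 when down
- run_key_top (a point): centre of the top of the drive-in key, which moves with it: a black cap 40 x 40 marked with a raised ring, 52 to the right of the other (along -y of the stand); 89 above the table when up, 77 when down
- ball_hammer: hammer with a wooden handle, 298 long, lying on the table left of the stand; leave it alone. Origin: under its middle
- screwdriver: black screwdriver, 166 long, lying on the table in front of the base, left of the key box; leave it alone. Origin: under its middle

How it is judged (in metres and radians):
On the way, in this order (a step that is already met when the one before it is completed fails the run):
1. the drive-out key is fully down, the other has popped up, and the flywheel coasts untouched (value of joint free_key above 0.0105 m and value of joint run_key below 0.0015 m and contact force between each of the fingers, the arm and flywheel below 0.05 N and velocity of joint wheel_turn above 0.3 rad/s), for 0.2 s.
2. the fingertips are on the flywheel with its hole no more than 60 mm from the slot (contact force between the fingers and flywheel above 0.2 N and distance between timing_hole and slot below 0.06 m), for 0.02 s.
At the end, for the whole second after the job is handed in: the flywheel stands still and untouched with the centre of its timing hole within 10 mm of the centre of the slot; the drive-out key is fully down and the drive-in key is up (both within 1.5 mm) (value of joint free_key above 0.0105 m and value of joint run_key below 0.0015 m and contact force between each of the fingers, the arm and flywheel below 0.05 N and distance between timing_hole and slot below 0.01 m and velocity of joint wheel_turn between -0.02 and 0.02 rad/s).
It fails at once if with the drive out, the flywheel is at rest with its hole over 60 mm from the slot (stopped elsewhere, or left to run down) (value of joint free_key above 0.0105 m and value of joint run_key below 0.0015 m and distance between timing_hole and slot above 0.06 m and velocity of joint wheel_turn between -0.01 and 0.01 rad/s).
It fails at once if the hammer or the screwdriver is moved by over 30 mm (distance of any of ball_hammer, screwdriver from where it was at the start of the episode above 0.03 m).
It also fails if it takes over 38 s, if anything falls off the work surface, if the arm or the gripper's body presses on something with over 40 N, if the wrist force passes 120 N, or if a joint passes its speed limit or range.

## Working session

There is one attempt and no reset: what is moved stays moved. The work goes in short steps, Python scripts to look and compute and a shell command to move; the robot and the scene stay as the last step left them, time stands still between calls to the robot, and variables do not carry over. Pictures are saved under pics/ and viewed, at most 10 in all, crops included, and the job is handed in when it is done.

```bash
ls; mkdir -p pics; python3 - <<'E'
from rig import manip
import cv2,numpy as np
s=manip.get_state();print(s['time'],s['tcp_pos'],s['tcp_rot'])
a=manip.get_image("scene");b=manip.get_image("top")
cv2.imwrite("pics/s0.png",a);cv2.imwrite("pics/t0.png",b)
for n in("scene","top"):
  c=manip.calibration(n);print(n,c)
E
```

```text
inch.py
pics
rig.py
0.0 [ 204.69701071 -589.75938647  230.321157  ] [-1.11241395e-03  9.86106154e-01  1.66112660e-01  1.85051950e-05]
scene {'fx': 530.6549799932017, 'fy': 530.6549799932017, 'cx': 281.73114916590333, 'cy': 204.7109637354615, 'R': array([[-7.85138238e-01, -6.19320092e-01,  7.55305872e-04],
       [-3.84691375e-01,  4.86733010e-01, -7.84285358e-01],
       [ 4.85356048e-01, -6.16062984e-01, -6.20399796e-01]]), 't': array([495.00359416, 291.84478828, 944.03498231])}
top {'fx': 438.81564282009805, 'fy': 438.81564282009805, 'cx': 278.7702812218235, 'cy': 202.24447081310558, 'R': array([[ 0.00142834, -0.99999116, -0.00395376],
       [-0.9957061 , -0.00105623, -0.0925648 ],
       [ 0.09255981,  0.00406899, -0.99569881]]), 't': array([  99.74131586,  595.74520696, 1125.30629753])}
```
View pics/s0.png

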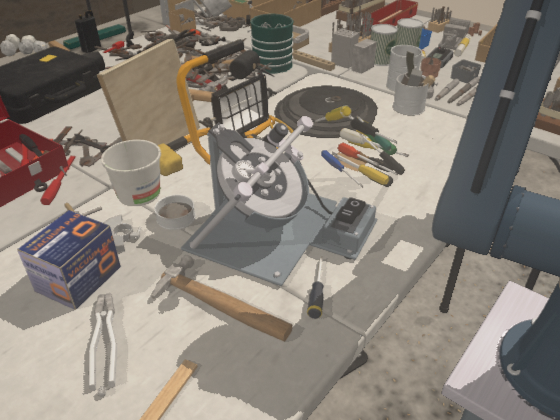

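View pics/t0.png

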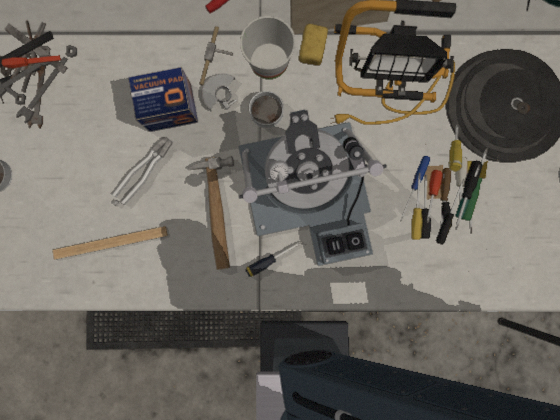

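Top view: stand at about (305,180), keys at (335,243) and (355,241); the wheel is visible with the hole unclear. I'll zoom in for point picking.

```bash
python3 - <<'E'
import cv2
a=cv2.imread("pics/t0.png")[100:275,230:390];cv2.imwrite("pics/t0c.png",cv2.resize(a,None,fx=3.4,fy=3.4,interpolation=cv2.INTER_CUBIC))
a=cv2.imread("pics/s0.png")[105:285,180:385];cv2.imwrite("pics/s0c.png",cv2.resize(a,None,fx=3.3,fy=3.3,interpolation=cv2.INTER_CUBIC))
E
```

View pics/t0c.png

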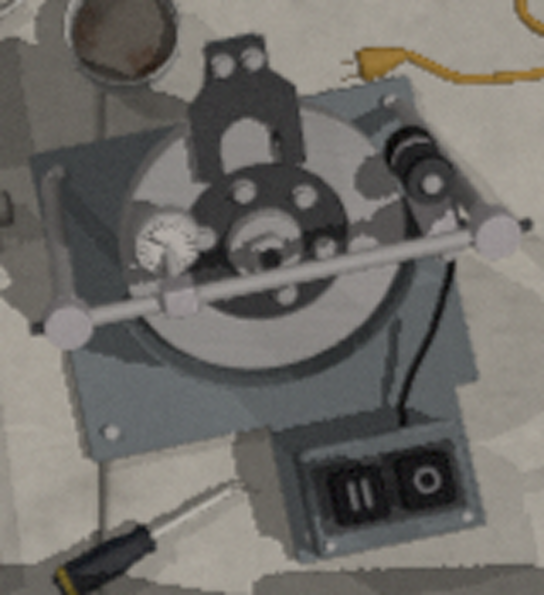

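View pics/s0c.png

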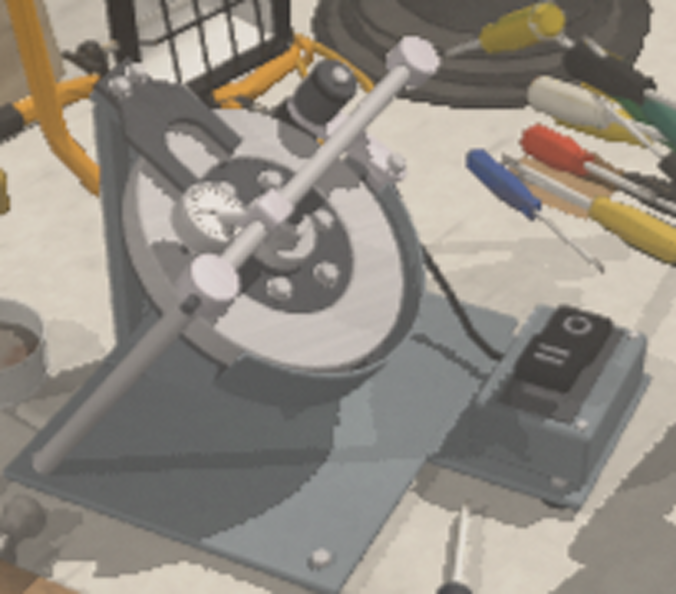

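```bash
cat > h.py <<'E'
import numpy as np, cv2
from rig import manip
n=np.array([-.574,0,.819]);u=np.array([.819,0,.574]);Y=np.array([0,1.,0])
def Rz(a):c,s=np.cos(a),np.sin(a);return np.array([[c,-s,0],[s,c,0],[0,0,1]])
def proj(c,X):
    p=np.atleast_2d(X)@c["R"].T+c["t"];return np.c_[c["fx"]*p[:,0]/p[:,2]+c["cx"],c["fy"]*p[:,1]/p[:,2]+c["cy"]]
E
cat > fit.py <<'E'
from h import *
from scipy.optimize import least_squares
T,S=manip.calibration("top"),manip.calibration("scene")
def model(p):
    C=np.array([p[3],p[4],150]);B=C+71*n+10*u
    k=lambda y,z:np.array([p[5],p[6]+y,z])
    return [C,B,k(0,89),k(-52,77)]
def obs(p):
    C,B,f,r=model(p);c=lambda x,y:np.array([x,y,14.])
    return [(T,C-2.5*n,267,241),(T,B,283,281),(S,B,314,167),(T,f,358,494),(T,r,427,480),(S,f,550,355),(S,r,577,325),
     (T,c(150,155),34,155),(T,c(150,-155),408,78),(T,c(-100,155),93,460),(S,c(-100,155),338,592),(S,c(150,155),8,475),
     (T,C+78*u+10*n,246,140),(T,np.array([-207,2,62]),303,556),(T,np.array([-207,-122,62]),482,523)]
def res(p,full=False):
    out=[]
    for c,X,a,b in obs(p):
        q=proj(c,Rz(p[2])@X+[p[0],p[1],0])[0]
        o=np.array([230+a/3.4,100+b/3.4] if c is T else [180+a/3.3,105+b/3.3]);out.append(q-o)
    return np.array(out) if full else np.array(out).ravel()
s=least_squares(res,[650,-60,.15,0,0,-165,-34],loss='soft_l1');p=s.x
if __name__=="__main__":
    print(p.round(3));print(res(p,True).round(1).tolist())
    C,B,f,r=model(p)
    for nm,X in zip("C bar free run low guard slot".split(),[C,B,f,r,C-80*u,C-112*u+10*n,C+78*u]):print(nm,(Rz(p[2])@X+[p[0],p[1],0]).round(1))
    print("n",Rz(p[2])@n)
np.save("p.npy",p)
E
python3 fit.py
```

```text
[ 6.36304e+02  2.71690e+01  2.12000e-01  2.22210e+01  5.76000e-01
 -1.64074e+02 -3.33520e+01]
[[-1.3, -0.1], [-0.9, -1.9], [0.7, -1.2], [0.3, 0.3], [-0.2, -0.0], [0.1, -0.1], [-0.3, 0.0], [-1.9, -0.1], [0.4, -1.1], [-0.3, 1.2], [-0.6, 0.1], [-2.4, -1.3], [0.9, 1.3], [5.2, 1.7], [0.6, 1.0]]
C [657.9  32.4 150. ]
bar [626.1  25.6 213.9]
free [482.9 -40.   89. ]
run [493.9 -90.8  77. ]
low [593.9  18.6 104.1]
guard [562.6  11.9  93.9]
slot [720.4  45.8 194.8]
n [-0.56115361 -0.12075854  0.819     ]
```

```bash
cat >> h.py <<'E'
from scipy.spatial.transform import Rotation as Ro
p=np.load("p.npy") if __import__("os").path.exists("p.npy") else None
def W(X):return Rz(p[2])@X+[p[0],p[1],0]
C0=np.array([p[3],p[4],150.])
FREE=W(np.array([p[5],p[6],89.]));LOW=W(C0-80*u);N=Rz(p[2])@n
y_=-Rz(p[2])@Y;z_=-N;RT=np.c_[np.cross(y_,z_),y_,z_]
def delta(X,R=RT):
    s=manip.get_state();q=s["tcp_rot"];A=Ro.from_quat([q[1],q[2],q[3],q[0]]).as_matrix()
    print("t",round(s["time"],3),"tcp",s["tcp_pos"].round(1),"F",s["ft_force"].round(1),"d",(A.T@(X-s["tcp_pos"])).round(1),"rot",Ro.from_matrix(A.T@R).as_rotvec().round(3),"axes for dz world",(A.T@[0,0,1]).round(3))
E
python3 -c "
from h import *
print(RT.round(3));delta(FREE+[0,0,30])"
```

```text
[[ 0.801  0.21   0.561]
 [ 0.172 -0.978  0.121]
 [ 0.574  0.    -0.819]]
t 0.1 tcp [ 204.7 -589.9  230.4] F [ 0.  -0.2 -0.2] d [ 443.  -428.2  112.4] rot [-0.039  0.61   0.117] axes for dz world [ 0.    -0.002 -1.   ]
```

```bash
python3 inch.py '44 -43 9 0 0.1 0.02;88 -86 18 -0.01 0.2 0.04;132 -128 27 -0.01 0.3 0.06;176 -171 36 -0.02 0.4 0.08;220 -213 45 -0.02 0.45 0.09' 0 40; python3 -c "
from h import *
delta(FREE+[0,0,30])"
```

```text
time: 0.72
tcp_pos: [342.9, -315.5, 185.9]
tcp_rot: [-0.028, 0.968, 0.116, 0.222]
ft_force: [1.0, 0.7, -1.2]
finger_gap: 0.0
gripper_force: 0.0
t 0.725 tcp [ 342.9 -315.5  185.9] F [ 1.   0.7 -1.2] d [ 151.9 -234.3  148.5] rot [-0.015  0.16   0.023] axes for dz world [ 0.437 -0.001 -0.9  ]
```

```bash
python3 inch.py '29 -46 28 0 0.03 0;58 -92 56 0 0.07 0.01;88 -138 86 -0.01 0.11 0.015;120 -184 117 -0.015 0.16 0.02;152 -234 148 -0.015 0.16 0.023'; python3 - <<'E'
from h import *
delta(FREE+[0,0,30]);delta(FREE-[0,0,13])
cv2.imwrite("pics/t1.png",manip.get_image("top"))
cv2.imwrite("pics/s1.png",manip.get_image("scene"))
S=[cv2.imread("pics/s1.png")[95:275,190:340],cv2.imread("pics/t1.png")[120:280,260:410]]
cv2.imwrite("pics/c1.png",np.hstack([cv2.resize(x,(400,480),interpolation=cv2.INTER_CUBIC) for x in S]))
E
```

```text
time: 1.35
tcp_pos: [467.5, -77.0, 128.3]
tcp_rot: [-0.032, 0.948, 0.102, 0.3]
ft_force: [2.8, -0.8, 0.6]
finger_gap: -0.1
gripper_force: 0.0
t 1.35 tcp [467.5 -77.  128.3] F [ 2.8 -0.8  0.6] d [ 13.4 -32.9  20.7] rot [-0.    -0.001  0.002] axes for dz world [ 0.574  0.001 -0.819]
t 1.35 tcp [467.5 -77.  128.3] F [ 2.8 -0.8  0.6] d [-11.3 -33.   55.9] rot [-0.    -0.001  0.002] axes for dz world [ 0.574  0.001 -0.819]
```

View pics/c1.png

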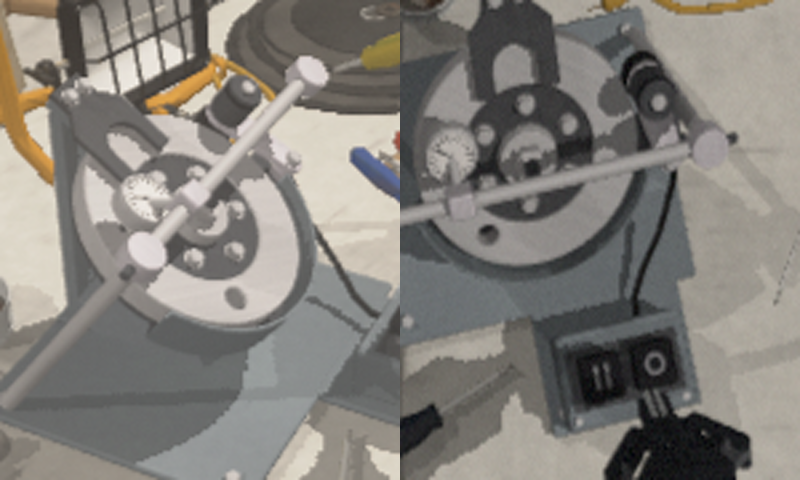

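The hole shows as a dark spot on the band: scene crop (235,297), top crop (488,236); the fingers are just short of the left key. Next: settle over the key, then press.

```bash
cat > det.py <<'E'
from h import *
def hole(nm):
    t=manip.get_state()["time"];g=cv2.cvtColor(manip.get_image(nm),cv2.COLOR_BGR2GRAY).astype(np.float32)
    c=manip.calibration(nm);th=np.arange(0,2*np.pi,.02);ang=np.arange(0,2*np.pi,.35);sc=[]
    def samp(r,a,rr):
        X=np.array([W(C0+r*(np.cos(a)*u+np.sin(a)*Y)+rr*(np.cos(b)*u+np.sin(b)*Y)) for b in ang]);q=proj(c,X).astype(np.float32)
        return cv2.remap(g,q[:,0].copy(),q[:,1].copy(),1).ravel()
    for a in th:
        i=np.r_[samp(78,a,3),samp(78,a,6)];o=samp(78,a,15);sc.append(np.percentile(o,20)-np.percentile(i,80))
    sc=np.array(sc);k=sc.argmax();m=sc>0.7*sc[k];m&=np.abs(th-th[k])<.15
    return t,float((th[m]*sc[m]).sum()/sc[m].sum()),float(sc[k])
def look(k=1):
    for _ in range(k):
        for nm in("top","scene"):print(nm,np.round(hole(nm),3))
E
python3 inch.py '0 0 0 0 0 0;0 0 0 0 0 0;-8 0 12 0 0 0;-16 0 23 0 0 0;-25.5 0 36 0 0 0'; python3 -c "
from det import *
delta(FREE-[0,0,12]);look(2)"
```

```text
time: 2.08
tcp_pos: [467.1, -79.9, 85.0]
tcp_rot: [-0.031, 0.948, 0.102, 0.3]
ft_force: [-0.4, 0.1, -1.0]
finger_gap: -0.1
gripper_force: 0.0
t 2.075 tcp [467.1 -79.9  85. ] F [-0.4  0.1 -1. ] d [ 15.  -35.7  20.2] rot [ 0.002 -0.002  0.002] axes for dz world [ 0.576  0.003 -0.818]
top [ 2.075  4.151 69.03 ]
scene [ 2.125  4.27  72.075]
top [2.175 5.932 0.97 ]
scene [2.225 5.82  6.743]
```

```bash
python3 inch.py '12 -4 -17 0 0 0;25 -20 -5 0 0 0;25 -36 4 0 0 0;25 -36 5 0 0 0'; python3 - <<'E'
from det import *
delta(FREE-[0,0,12.5])
look(2)
cv2.imwrite("pics/t2.png",manip.get_image("top"))
print(manip.get_state()["time"])
E
```

```text
time: 2.78
tcp_pos: [481.5, -36.3, 95.7]
tcp_rot: [-0.032, 0.948, 0.104, 0.3]
ft_force: [0.2, -0.7, 0.2]
finger_gap: -0.0
gripper_force: 0.0
t 2.775 tcp [481.5 -36.3  95.7] F [ 0.2 -0.7  0.2] d [-10.6   3.9  16. ] rot [-0.003 -0.001  0.005] axes for dz world [ 0.575  0.001 -0.818]
top [2.775 0.4   0.275]
scene [2.825 5.803 6.429]
top [2.875 2.5   0.315]
scene [2.925 5.829 5.614]
3.025
```

View pics/t2.png

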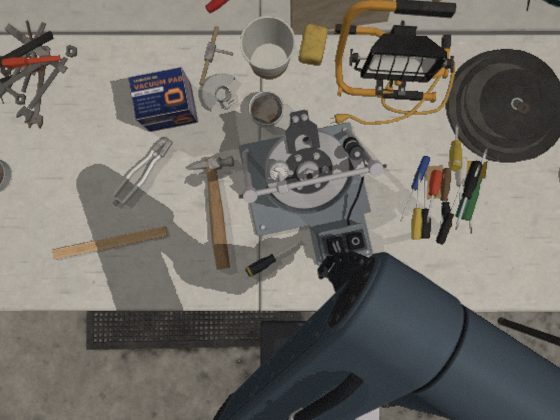

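Hand is over the left key, hole currently hidden near the motor/bar; visible range is the lower half. Press now.

```bash
python3 inch.py '-5 3 7 0 0 0;-9 4 13 0 0 0;-11.5 4 17 0 0 0;-11.5 4 17 0 0 0'; python3 - <<'E'
from det import *
delta(FREE-[0,0,12.5])
look(1)
t=manip.get_image("top");print(manip.get_state()["time"])
a=manip.get_image("scene")
cv2.imwrite("pics/k1.png",np.hstack([cv2.resize(x,(400,480),interpolation=cv2.INTER_CUBIC) for x in (a[95:275,190:390],t[150:280,270:410])]))
E
```

```text
time: 3.52
tcp_pos: [483.1, -40.9, 80.5]
tcp_rot: [-0.032, 0.946, 0.1, 0.306]
ft_force: [-21.0, -10.2, 54.2]
finger_gap: -0.1
gripper_force: 27.2
t 3.525 tcp [483.1 -40.9  80.5] F [-21.  -10.2  54.2] d [-2.3 -1.   3.3] rot [ 0.003 -0.014 -0.002] axes for dz world [ 0.585  0.001 -0.811]
top [3.525 3.08  0.209]
scene [3.575 5.814 7.269]
3.675
```

View pics/k1.png

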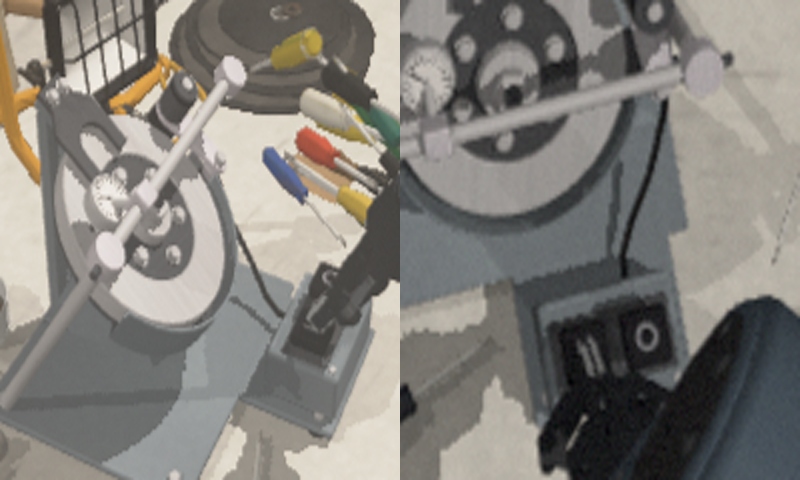

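The left key is down and the ring key stands up (top crop (645,335)); lifting off.

```bash
python3 inch.py '8 0 -25 0 0 0;10 0 -45 0 0 0;10 0 -45 0 0 0'; python3 - <<'E'
from det import *
delta(LOW+18*N)
look(1)
E
```

```text
time: 4.1
tcp_pos: [465.7, -45.4, 118.3]
tcp_rot: [-0.031, 0.948, 0.103, 0.3]
ft_force: [-0.2, 0.7, 0.0]
finger_gap: -0.2
gripper_force: 0.0
t 4.1 tcp [465.7 -45.4 118.3] F [-0.2  0.7  0. ] d [105.5 -35.2  73.5] rot [ 0.001 -0.002  0.004] axes for dz world [ 0.576  0.003 -0.818]
top [ 4.1    2.362 59.826]
scene [ 4.15   2.489 78.69 ]
```

```bash
python3 inch.py '40 -13 14 0 0 0;75 -25 35 0 0 0;106 -35 62 0 0 0;106 -35 73 0 0 0;106 -35 73 0 0 0'; python3 - <<'E'
from det import *
delta(LOW+5*N)
look(1)
t=manip.get_image("top");a=manip.get_image("scene")
cv2.imwrite("pics/l1.png",np.hstack([cv2.resize(x,(400,480),interpolation=cv2.INTER_CUBIC) for x in (a[95:275,190:390],t[110:280,240:410])]))
E
```

```text
time: 4.82
tcp_pos: [584.0, 18.1, 116.4]
tcp_rot: [-0.033, 0.948, 0.103, 0.298]
ft_force: [-0.3, -0.3, 0.5]
finger_gap: 0.1
gripper_force: 0.0
t 4.825 tcp [584.   18.1 116.4] F [-0.3 -0.3  0.5] d [ 0.9  1.6 10.7] rot [-0.004  0.001  0.004] axes for dz world [ 0.573 -0.001 -0.82 ]
top [ 4.825  3.922 64.885]
scene [ 4.875  4.019 72.505]
```

View pics/l1.png

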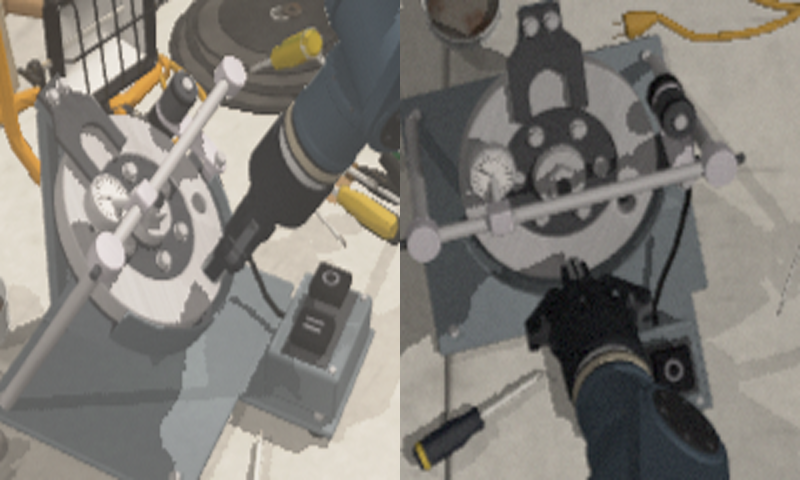

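Picture confirms bars key down, ring key up; the hole at scene crop (200,203), tips hovering by the low band. Go to a 5 mm hover and track.

```bash
python3 inch.py '1 1.5 5 0 0 0;1 1.5 10.5 0 0 0;1 1.5 10.5 0 0 0;1 1.5 10.5 0 0 0;1 1.5 10.5 0 0 0'; python3 inch.py '0 0 0 0 0 0;0 0 0 0 0 0;0 0 0 0 0 0;0 0 0 0 0 0;0 0 0 0 0 0'|head -1;python3 inch.py '0 0 0 0 0 0;0 0 0 0 0 0;0 0 0 0 0 0;0 0 0 0 0 0;0 0 0 0 0 0'|head -1; python3 - <<'E'
from det import *
delta(LOW)
look(3)
E
```

```text
time: 5.65
tcp_pos: [590.8, 17.4, 110.2]
tcp_rot: [-0.032, 0.948, 0.103, 0.299]
ft_force: [-0.0, -0.9, -0.3]
finger_gap: 0.4
gripper_force: 0.0
time: 6.28
time: 6.9
t 6.9 tcp [590.9  17.3 110.2] F [0.1 0.1 0.2] d [-0.9 -0.6  6.8] rot [-0.002 -0.001  0.004] axes for dz world [ 0.574  0.001 -0.819]
top [ 6.9    1.689 11.606]
scene [ 6.95   1.781 67.541]
top [7.    1.72  0.484]
scene [ 7.05   1.988 82.291]
top [7.1   5.913 1.147]
scene [ 7.15   2.169 81.58 ]
```

```bash
Z='0 0 0 0 0 0'; python3 inch.py '0 0 0 0 0 0;0 0 0 0 0 0;0 0 0 0 0 0;0 0 0 0 0 0'|head -1; python3 -c "
from det import *
for i in range(3): print(np.round(hole('scene'),3))"
python3 inch.py '0 0 0 0 0 0;0 0 0 0 0 0;0 0 0 0 0 0;0 0 0 0 0 0;0 0 0 0 0 0'|head -1;python3 inch.py '0 0 0 0 0 0;0 0 0 0 0 0;0 0 0 0 0 0;0 0 0 0 0 0'|head -1
python3 - <<'E'
from det import *
for i in range(5):
  for nm in ("scene","top"):
    print(nm,np.round(hole(nm),3))
E
```

```text
time: 7.7
[ 7.7    3.29  18.358]
[ 7.75   3.289 19.854]
[ 7.8    3.289 19.562]
time: 8.48
time: 8.98
scene [ 8.975  5.351 70.052]
top [ 9.025  5.441 76.017]
scene [ 9.075  5.498 63.881]
top [ 9.125  5.581 63.975]
scene [ 9.175  3.289 19.812]
top [9.225 3.08  1.054]
scene [ 9.275  3.289 17.745]
top [9.325 3.08  1.078]
scene [ 9.375  3.289 20.185]
top [9.425 3.08  1.633]
```

```bash
python3 - <<'E'
from det import *
ims=[]
for i in range(6):
    t=manip.get_state()["time"];nm=("top","scene")[i%2];g=manip.get_image(nm);c=manip.calibration(nm)
    q=proj(c,W(C0+78*u))[0];print(t,nm,q.round(1))
    M=np.float32([[8,0,130-8*q[0]],[0,8,130-8*q[1]]])
    k=cv2.warpAffine(g,M,(260,260),flags=cv2.INTER_CUBIC);cv2.drawMarker(k,(130,130),(0,0,255),0,20);ims.append(k)
cv2.imwrite("pics/m.png",np.vstack([np.hstack(ims[0::2]),np.hstack(ims[1::2])]))
E
```

```text
9.475 top [302.6 140.9]
9.525 scene [235.9 151.1]
9.575 top [302.6 140.9]
9.625 scene [235.9 151.1]
9.675 top [302.6 140.9]
9.725 scene [235.9 151.1]
```

View pics/m.png

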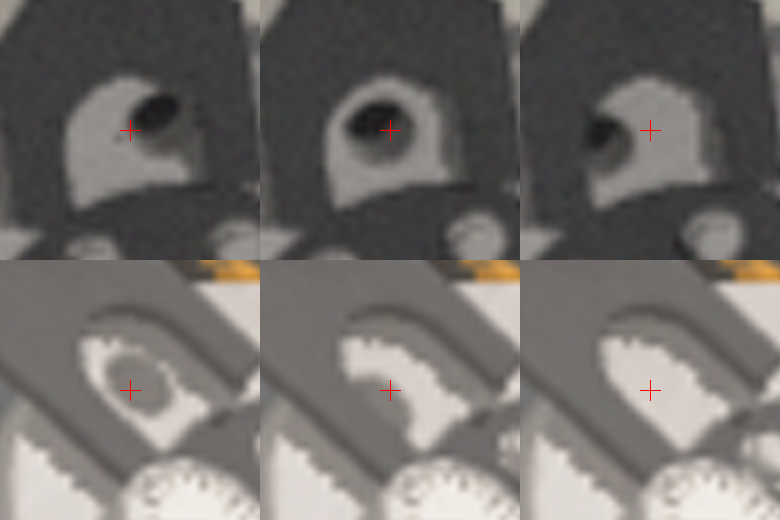

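The slot pictures show the hole centred at t≈9.55 (top crop at 9.575 slightly past, scene at 9.525 central), confirming the angle estimate. One more turn, crossing predicted ≈14.2.

```bash
python3 inch.py '0 0 0 0 0 0;0 0 0 0 0 0;0 0 0 0 0 0;0 0 0 0 0 0;0 0 0 0 0 0'|head -1; python3 inch.py '0 0 0 0 0 0;0 0 0 0 0 0;0 0 0 0 0 0;0 0 0 0 0 0'|head -1; python3 -c "
from det import *
for i in range(4): print(np.round(hole('scene'),3))"
python3 inch.py '0 0 0 0 0 0;0 0 0 0 0 0;0 0 0 0 0 0;0 0 0 0 0 0;0 0 0 0 0 0'|head -1;python3 inch.py '0 0 0 0 0 0;0 0 0 0 0 0;0 0 0 0 0 0;0 0 0 0 0 0'|head -1;python3 inch.py '0 0 0 0 0 0;0 0 0 0 0 0;0 0 0 0 0 0;0 0 0 0 0 0'|head -1
python3 - <<'E'
from det import *
for i in range(2):
  for nm in ("scene","top"):
    print(nm,np.round(hole(nm),3))
delta(LOW)
E
```

```text
time: 10.4
time: 10.9
[10.9    2.088 82.198]
[10.95  2.16 82.38]
[11.    2.23 80.32]
[11.05   2.309 81.863]
time: 11.72
time: 12.22
time: 12.72
scene [12.725  3.289 20.652]
top [12.775  4.732 18.194]
scene [12.825  3.289 19.961]
top [12.875  4.872 17.869]
t 12.925 tcp [590.9  17.3 110.2] F [ 0.7 -0.2 -0.4] d [-0.9 -0.6  6.8] rot [-0.002 -0.001  0.004] axes for dz world [ 0.574  0.001 -0.819]
```

```bash
python3 inch.py '0 0 0 0 0 0;0 0 0 0 0 0;0 0 0 0 0 0'|head -1;  python3 - <<'E'
from det import *
for i in range(2):
  for nm in ("scene","top"):
    print(nm,np.round(hole(nm),3))
print(manip.get_state()["time"])
E
```

```text
time: 13.3
scene [13.3    5.362 75.112]
top [13.35   5.45  69.538]
scene [13.4    5.48  69.723]
top [13.45   5.561 67.523]
13.5
```

```bash
python3 inch.py '0 0 0 0 0 0;0 0 0 0 0 0;0 0 0 0 0 0'|head -1; python3 -c "
from rig import manip
manip.get_image('top');print(manip.get_state()['time'])"; python3 inch.py '0 0 9.5 0 0 0;0 0 11 0 0 0;0 0 11 0 0 0'; python3 - <<'E'
from det import *
delta(LOW)
ims=[]
for nm in("top","scene"):
    g=manip.get_image(nm);c=manip.calibration(nm)
    q=proj(c,W(C0+78*u))[0];
    M=np.float32([[8,0,130-8*q[0]],[0,8,130-8*q[1]]])
    k=cv2.warpAffine(g,M,(260,260),flags=cv2.INTER_CUBIC);cv2.drawMarker(k,(130,130),(0,0,255),0,20);ims.append(k)
cv2.imwrite("pics/f.png",np.hstack(ims))
E
```

```text
time: 13.88
13.925
time: 14.3
tcp_pos: [594.6, 18.7, 104.9]
tcp_rot: [-0.032, 0.948, 0.102, 0.301]
ft_force: [-22.1, -5.8, 37.0]
finger_gap: -0.0
gripper_force: 21.7
t 14.3 tcp [594.6  18.7 104.9] F [-22.1  -5.8  37. ] d [-1.  -0.1  0.2] rot [-0.001 -0.003  0.002] axes for dz world [ 0.577  0.001 -0.817]
```

View pics/f.png

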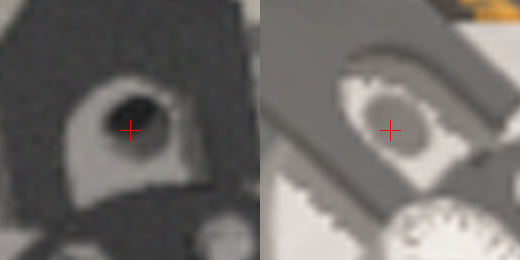

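The hole stands inside the slot within a couple of mm (top crop (137,125), scene crop (397,126) against a centre of (130,130) and (390,130)). Retract straight back.

```bash
python3 inch.py '0 0 -10 0 0 0;0 0 -30 0 0 0;0 0 -50 0 0 0;0 0 -50 0 0 0;0 0 -50 0 0 0'; python3 - <<'E'
from det import *
v=[hole(nm) for _ in range(3) for nm in("top","scene")];print(np.round(v,3).tolist())
ims=[]
for nm in("top","scene"):
    g=manip.get_image(nm);c=manip.calibration(nm);q=proj(c,W(C0+78*u))[0]
    M=np.float32([[8,0,130-8*q[0]],[0,8,130-8*q[1]]]);k=cv2.warpAffine(g,M,(260,260),flags=cv2.INTER_CUBIC)
    f=cv2.imread("pics/f.png")[:,(0 if nm=="top" else 260):][:,:260];print(np.abs(k.astype(int)-f)[60:180,60:180].mean())
E
```

```text
time: 15.02
tcp_pos: [569.4, 12.4, 141.9]
tcp_rot: [-0.032, 0.948, 0.103, 0.3]
ft_force: [-0.3, -0.1, -0.3]
finger_gap: 0.2
gripper_force: 0.0
[[15.025, 0.01, 17.625], [15.075, 5.816, 5.343], [15.125, 0.01, 18.309], [15.175, 0.28, 4.938], [15.225, 0.009, 18.788], [15.275, 5.813, 5.507]]
4.3054398148148145
5.018078703703703
```

```bash
python3 -c "
from rig import manip
print(manip.job_done())"
```

```text
the job is handed in; nothing more can be done
None
```

I handed the job in at about 15.4 s. The drive is out, and the flywheel was caught on the run and stands still and untouched, with its timing hole within about 2 mm of the slot centre by the cameras. The hammer and screwdriver were not touched, and no verdict came back.

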